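# Crack open the sticky spice tin and hold it ajar

## Robot

A 6-joint arm with a two-finger parallel gripper is mounted at the origin on the work surface. World frame = base frame: x ahead of the robot, y to its left, z up, the work surface at z = 0. Lengths are in m, angles in rad, forces in N, time in s.
With the tool pointing down it reaches from about 0.35 to 1 m from the base axis. Payload 7.1 kg.
Tool frame: the origin (TCP) lies between the finger pads; the fingertips stand 22 mm ahead of it and the grasp point (between the pads) lies 3 mm ahead of it; z points along the fingers, y is the line along which they close (so a half turn about z gives the same grasp; the last joint's range is limited). The gripper opens to 85 mm and grips with 20 to 120 N. Pads are 22 mm wide; open, the fingers measure 114 mm over their backs; the gripper's body (76 mm by 85 mm) begins 54 mm behind the grasp point. The pads swing forward as they close: fully open they stand 13 mm farther back than shut.
Start: joints at [-1.194, 0.423, 1.63, -0, 1.089, -0.019], TCP at [0.241, -0.577, 0.253] pointing down, gripper open.
Joint ranges: [-3, 3], [-0.9, 2.11], [0.09, 2.58], [-1.31, 4.45], [0.11, 2.69], [-2.54, 2.54]. Speed limits (rad/s): [2.39, 2.39, 3.01, 3.14, 3.14, 3.14].

## Interface

Orientations are given as a rotation vector (axis times angle).
In Python, from rig import manip gives the robot as it stands. The module is installed in compiled form; this text tells all that it offers. Calls block until the motion is done:
- manip.move_to(position, orientation): joint-space move of the TCP to a pose.
- manip.servo_line(position, orientation=None, rate=0.15): straight line of the TCP; orientation=None keeps the orientation; rate is the mean speed in m/s.
- manip.set_joints(angles): joint-space move.
- manip.command_gripper(opening, f_grip=None): finger opening in m; f_grip is the grip in N (None keeps the last); returns when the fingers have stopped.
- manip.hold(seconds).
- manip.solve_ik(position, orientation): joint angles nearest the present ones, or None.
- manip.camera(name): name is "scene" or "top" or "wrist"; returns a dict with "image" (420x560x3 uint8, red, green, blue), "fx", "fy", "cx", "cy" (pixels), "k1" (the pictures are not rectified: a ray, as slopes to the right and down, at radius r is drawn at 1 + k1 r^2 times it, then the intrinsics apply), "cam_to_world" (4x4, takes a point from camera to world coordinates); the wrist camera has in their place "mount" (4x4, takes a point from camera to tool coordinates, whose origin is the TCP and whose axes are the flange's). Camera axes: x right, y down, z forward; pixel columns grow to the right and rows downward; lengths in m; the calibration is good to about 2 mm. A picture is of the moment at which its call begins: read the wrist's pose just before it. There is no depth.
A pose or a line that the arm cannot do raises manip.IKError and nothing moves.
- manip.sign_off(): hands the job in; it is judged then, once.
Readings, each from a call of its own:
- manip.get_time(): time.
- manip.get_joint_positions(): joint angles.
- manip.get_joint_vel(): joint speeds.
- manip.get_tau(): joint torques, N m.
- manip.get_position(): TCP position.
- manip.get_ee_rot(): TCP orientation.
- manip.get_contact_force(): force on the tool from outside, world axes, zero at the start.
- manip.get_torque(): the same for the moment, N m.
- manip.get_width(): finger opening in m.
- manip.get_grip_force(): force on a finger pad.
Only numpy, scipy, OpenCV 4.12 (cv2) and the standard library are available. Lean on these libraries where they do the work, as an engineer would, in place of code of your own. Each camera call takes 0.05 s, during which the arm holds its last target. There are 200 camera calls.

## Task

Pull the drawer of the small wooden counter cabinet all the way out to its stop, then take the black knob of the spice tin inside, break its yellow lid free of its sticky seal and raise the lid's front edge just about two centimetres, without flinging it wide open, so that a customer can smell the nutmegs. Finish while still holding the lid ajar like that, with the drawer still fully out. Leave the jars, bottle and bowl on the counter and on the cabinet where they stand.

Things in the scene. Friction and masses are not known exactly. Their poses are not given: they have to be found in the camera images.
- cabinet_edge (a point): Middle of the front top edge of the small light-wood cabinet with one drawer (its shut front lies flush with this edge). Cabinet: 260 deep, 300 wide, 165 high, fixed to the counter in its left or right half and turned by up to 0.25 rad. x points level to its back, y along its width, z up. Its front looks to -x, roughly at the robot.
- drawer_handle (a point): Centre of the drawer's level steel bar handle: round, 12 thick, 122 long along y, on two posts 50 mm either side of its centre. The bar's centre is 46 mm off the drawer's front (free gap behind the bar 40 mm), 124 mm above the counter, 41 mm below the cabinet's top. x points level into the cabinet (the drawer opens to -x), y along the bar, z up.
- drawer (a joint): How far the drawer is out, m: 0 shut, 0.140 at its stop. It starts 0.02 to 0.05 out, slides with about 2 N of friction and stays where it is left. Its front reaches 148 mm above the counter, its sides 106 mm.
- lid_knob (a point): Centre of the black ball knob (26 diameter, on a short stem 12 thick) on the tin's yellow lid, mostly hidden until the drawer is out; pinch it across y. Lid shut: x level into the cabinet, z up, centre 132 mm above the counter, 24 mm above the lid's top face, 89 mm behind the handle bar; its front 16 mm behind the drawer front's inner face. It tilts with the lid. Nothing else around is higher than the lid.
- tin (a joint): Where the tin stands across the drawer, m: 0 in the middle, positive to the +y side of the handle frame, -0.042 to 0.042, different each time; it is wedged there firmly. The lid hinges on the tin's far (+x) top edge, about a level axis along y, 75 mm behind the knob's centre and 32 mm lower (lid shut). The tin (steel, red band, 100 deep, 110 wide, 70 high) cannot be lifted out. Lid 104 deep, 114 wide, 8 thick.
- lid (a joint): Opening angle of the lid, rad: 0 shut, 0.6 at its stay. Its front edge is 103 mm from the hinge and rises about 10 mm per 0.1 rad. Shut, the tacky gasket needs 15 to 20 N straight up at the knob; past about 0.05 rad it lets go and the pull drops to 5 to 10 N. The lid is sprung: let go, it falls back to under 0.1 rad, onto its gasket.
- jar_a: Amber honey jar with a yellow cap, 68 diameter, 95 high, loose bystander; origin at the centre of its underside.
- jar_b: Second amber honey jar like it, 68 diameter, 95 high, loose bystander; origin at the centre of its underside.
- jar_c: Red jar with a black cap, 76 diameter, 75 high, loose bystander; origin at the centre of its underside.
- jar_top: Small amber jar with a yellow cap, 52 diameter, 55 high, standing loose on the middle of the cabinet's top; origin at the centre of its underside.
- attar: Green perfume bottle with a brass cap, 40 diameter, 110 high, loose bystander; origin at the centre of its underside.
- bowl: Brass bowl, 110 diameter, 45 high, loose bystander; origin at the centre of its underside.

How it is judged:
On the way, in this order (a step that is already met when the one before it is completed fails the run):
1. the drawer is pulled out to its stop (value of joint drawer above 0.132 m), for 0.2 s.
2. the lid is broken free of its seal (value of joint lid above 0.11 rad and value of joint drawer above 0.12 m), for 0.2 s.
At the end, for the whole second after the job is handed in: The lid is held still by the fingers at 0.13 to 0.34 rad (its front edge about 13 to 34 mm up), touching them with over 1 N, the drawer within 15 mm of its stop (value of joint lid between 0.13 and 0.34 rad and value of joint drawer above 0.125 m and velocity of joint lid between -0.05 and 0.05 rad/s and contact force between lid and the fingers above 1 N); the arm keeps its last pose, push and grip.
It fails at once if the lid is flung open (over 0.50 rad, its front edge over 50 mm up) (value of joint lid above 0.5 rad).
It fails at once if a jar, the bottle or the bowl is moved by more than 30 mm or knocked over (distance of any of jar_a, jar_b, jar_c, jar_top, attar, bowl from where it was at the start of the episode above 0.03 m or angle between any of jar_a, jar_b, jar_c, jar_top, attar, bowl's own z axis and vertical above 0.5 rad).
It also fails if it takes over 48 s, if anything falls off the work surface, if the arm or the gripper's body presses on something with over 40 N, if the wrist force passes 120 N, or if a joint passes its speed limit or range.

## Working session

There is one attempt and no reset: what is moved stays moved. The work goes in short steps, each a Python script; the robot and the scene stay as the last script left them, time stands still between calls to the robot, and variables do not carry over. Pictures are saved under pics/ and viewed, at most 10 in all, crops included, and the job is handed in when it is done.

```bash
mkdir -p pics
cat > h.py <<'E'
import numpy as np, cv2
from rig import manip
from scipy.spatial.transform import Rotation as R
def cam(n):
    p=np.array(manip.get_position());r=R.from_rotvec(manip.get_ee_rot()).as_matrix()
    c=manip.camera(n)
    if n=="wrist":
        T=np.eye(4);T[:3,:3]=r;T[:3,3]=p;c["cam_to_world"]=T@np.array(c["mount"])
    return c
def ray(c,u,v):
    K=np.array([[c["fx"],0,c["cx"]],[0,c["fy"],c["cy"]],[0,0,1.]])
    q=cv2.undistortPoints(np.array([[[u,v]]],float),K,np.array([c["k1"],0,0,0,0.]))[0,0]
    T=np.array(c["cam_to_world"]);d=T[:3,:3]@np.array([q[0],q[1],1]);return T[:3,3],d/np.linalg.norm(d)
def onz(c,u,v,z):
    o,d=ray(c,u,v);return o+d*(z-o[2])/d[2]
def tri(*rs):
    A=0;b=0
    for o,d in rs:
        P=np.eye(3)-np.outer(d,d);A=A+P;b=b+P@o
    x=np.linalg.solve(A,b);return x,[np.linalg.norm((np.eye(3)-np.outer(d,d))@(x-o)) for o,d in rs]
def save(c,n): cv2.imwrite("pics/"+n,np.array(c["image"])[:,:,::-1])
E
python3 - <<'E'
from h import *
import pickle
for n in("scene","top"):
    c=cam(n);save(c,n+"0.png");pickle.dump(dict(c),open(n+"0.pkl","wb"));print(n,np.round(c["cam_to_world"],3).tolist(),c["fx"],c["k1"])
a=cv2.hconcat([cv2.imread("pics/scene0.png")]);print(manip.get_time(),manip.get_ee_rot(),manip.get_contact_force())
E
```

```text
scene [[-0.807, 0.399, -0.434, 1.027], [0.59, 0.529, -0.61, 0.691], [-0.014, -0.749, -0.663, 0.848], [0.0, 0.0, 0.0, 1.0]] 389.5579039147403 -0.02031775895286335
top [[-0.003, -0.989, 0.15, 0.292], [-1.0, 0.006, 0.018, -0.004], [-0.019, -0.15, -0.988, 1.685], [0.0, 0.0, 0.0, 1.0]] 467.72077332274586 -0.02871841650620882
0.1 [-3.07896083e+00 -6.17340945e-01  3.76507378e-04] [-0.091813    0.44782419 -0.37860913]
```

View pics/scene0.png

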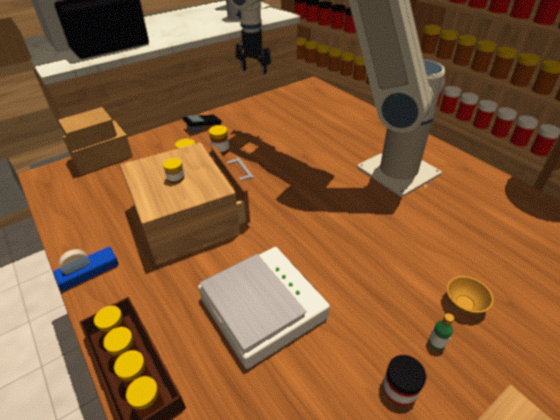

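View pics/top0.png

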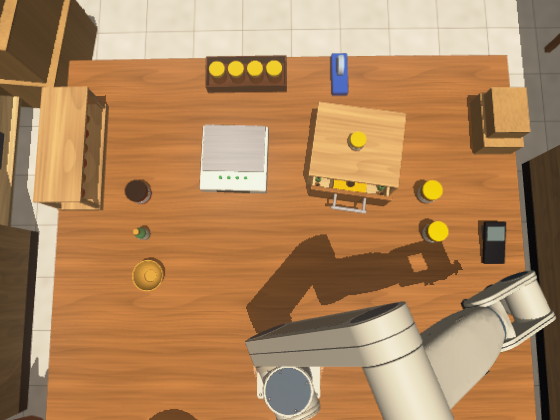

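The top view shows the cabinet at about (357,145), its bar handle at about (349,208), and the jars at (432,190) and (437,232). In the scene view the handle is near (240,168). I'll enlarge both.

```bash
python3 - <<'E'
import cv2
t=cv2.imread("pics/top0.png")[160:225,300:410];s=cv2.imread("pics/scene0.png")[135:215,170:280]
a=cv2.resize(t,None,fx=7,fy=7,interpolation=2)[:300*2];b=cv2.resize(s,None,fx=7,fy=7,interpolation=2)
cv2.imwrite("pics/tc.png",a);cv2.imwrite("pics/sc.png",b)
E
python3 - <<'E'
from h import *
import pickle
c=pickle.load(open("top0.pkl","rb"))
for u,v,z in [(333,209,.124),(365,211,.124),(349,210,.124),(319,103,.165),(405,114,.165),(310,177,.165),(396,188,.165),(432,190,.095),(437,232,.095),(358,140,.22)]: print(u,v,onz(c,u,v,z).round(3))
E
```

```text
333 209 [ 0.528 -0.156  0.124]
365 211 [ 0.521 -0.263  0.124]
349 210 [ 0.524 -0.209  0.124]
319 103 [ 0.887 -0.112  0.165]
405 114 [ 0.846 -0.402  0.165]
310 177 [ 0.63  -0.078  0.165]
396 188 [ 0.591 -0.361  0.165]
432 190 [ 0.597 -0.501  0.095]
437 232 [ 0.451 -0.511  0.095]
358 140 [ 0.739 -0.232  0.22 ]
```

View pics/tc.png

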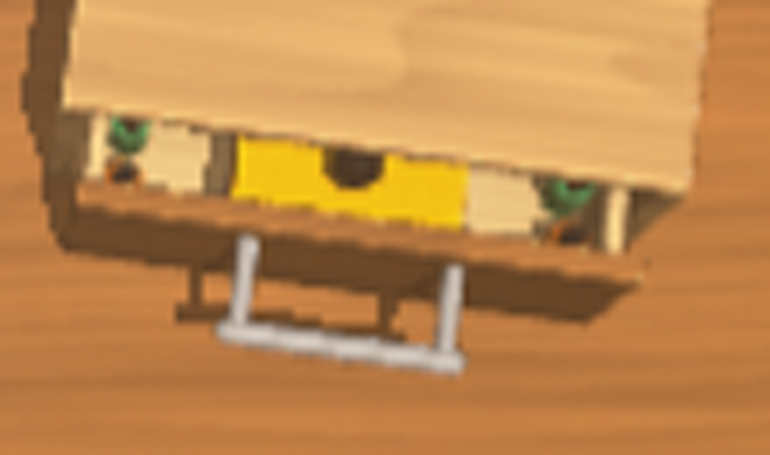

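View pics/sc.png

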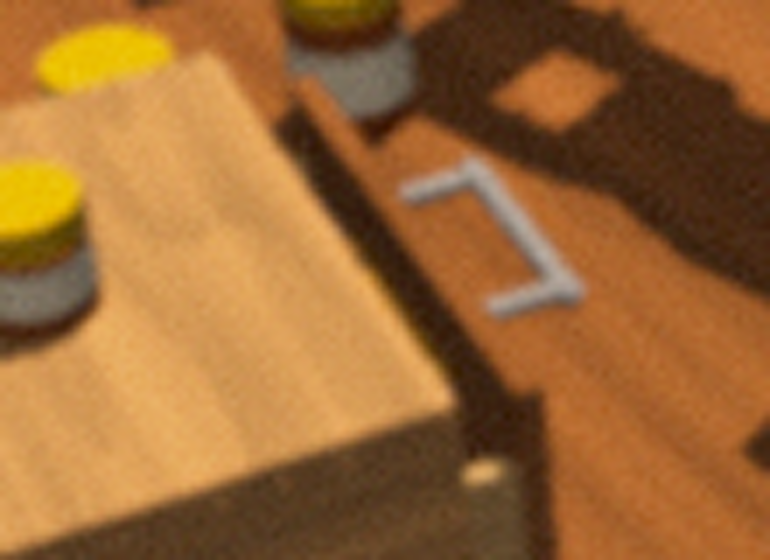

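Top crop: the bar runs from (331.7,207.1) to (366,212), and the knob is at about (350.7,183). Scene crop: the bar ends are (252.1,177.1) for +y and (237.1,157.6) for -y.

Run:
```python
from h import *
import pickle
t=pickle.load(open("top0.pkl","rb"));s=pickle.load(open("scene0.pkl","rb"))
L=tri(ray(t,331.9,207.2),ray(s,251.9,176.6));Rr=tri(ray(t,365.8,211.8),ray(s,237.5,158));print(L,Rr)
l=L[0];r=Rr[0];d=l-r;print(np.linalg.norm(d),"centre",(l+r)/2,"yaw",np.arctan2(-d[0],d[1]))
a,b=onz(t,309.2,175.2,.165),onz(t,398.2,187,.165);d=a-b;print("edge",(a+b)/2,np.linalg.norm(d),np.arctan2(-d[0],d[1]))
print("knob",onz(t,350.7,183,.14))
# IK check
yaw=np.arctan2(-d[0],d[1])
h=(l+r)/2
for yw in (yaw,):
  for tilt in (0,.3,.6):
    z=np.array([np.cos(yw)*np.sin(tilt),np.sin(yw)*np.sin(tilt),-np.cos(tilt)]);u=np.array([-np.sin(yw),np.cos(yw),0])
    xd=np.array([np.cos(yw),np.sin(yw),0])
    for nm,y in(("across x",np.cross(z,u)),("along y",u)):
      for sg in(1,-1):
        x=np.cross(sg*y,z);rv=R.from_matrix(np.c_[x,sg*y,z]).as_rotvec()
        print(tilt,nm,sg,[None if q is None else np.round(q,2).tolist() for q in (manip.solve_ik(h+xd*dx-[0,0,-.0+.0],rv) for dx in(0,-.1))])
```

```text
(array([ 0.53468519, -0.15229758,  0.12035398]), [np.float64(0.0003007638255199068), np.float64(0.00030076382552003726)]) (array([ 0.51790415, -0.26587659,  0.12151109]), [np.float64(0.0005257941209560331), np.float64(0.0005257941209560735)])
0.11481783098043133 centre [ 0.52629467 -0.20908708  0.12093254] yaw -0.14668654047961496
edge [ 0.61507842 -0.2217695   0.165     ] 0.29619288979550273 -0.14202105613509777
knob [ 0.61384462 -0.21546438  0.14      ]
0 across x 1 [[-0.4, 0.52, 1.84, -0.0, 0.78, -0.26], [-0.45, 0.42, 2.05, -0.0, 0.67, -0.31]]
0 across x -1 [None, None]
0 along y 1 [[-0.4, 0.52, 1.84, -0.0, 0.78, -1.83], [-0.45, 0.42, 2.05, -0.0, 0.67, -1.88]]
0 along y -1 [[-0.4, 0.52, 1.84, -0.0, 0.78, 1.31], [-0.45, 0.42, 2.05, -0.0, 0.67, 1.26]]
0.3 across x 1 [[-0.44, 0.46, 2.02, 0.23, 0.39, -0.51], [-0.52, 0.36, 2.22, 0.38, 0.3, -0.72]]
0.3 across x -1 [None, [-0.52, 0.36, 2.22, 0.38, 0.3, 2.42]]
0.3 along y 1 [[-0.44, 0.46, 2.02, 0.23, 0.39, -2.08], [-0.52, 0.36, 2.22, 0.38, 0.3, -2.29]]
0.3 along y -1 [[-0.44, 0.46, 2.02, 0.23, 0.39, 1.06], [-0.52, 0.36, 2.22, 0.38, 0.3, 0.85]]
0.6 across x 1 [[-0.5, 0.47, 2.18, 1.94, 0.21, -2.25], None]
0.6 across x -1 [[-0.5, 0.47, 2.18, 1.94, 0.21, 0.89], [-0.6, 0.4, 2.37, 2.17, 0.31, 0.55]]
0.6 along y 1 [[-0.5, 0.47, 2.18, 1.94, 0.21, 2.46], [-0.6, 0.4, 2.37, 2.17, 0.31, 2.13]]
0.6 along y -1 [[-0.5, 0.47, 2.18, 1.94, 0.21, -0.68], [-0.6, 0.4, 2.37, 2.17, 0.31, -1.02]]
```

Both views agree: the handle centre is near (0.526,-0.209,0.122) with yaw -0.145, and the drawer is about 43 mm out. I'll grasp the bar from above and pull.

```bash
cat >> h.py <<'E'
yaw=-0.145
X=np.array([np.cos(yaw),np.sin(yaw),0]);Y=np.array([-np.sin(yaw),np.cos(yaw),0]);Z=np.array([0,0,1.])
def rv(y): return R.from_matrix(np.c_[np.cross(y,-Z),y,-Z]).as_rotvec()
RX=rv(np.cross(-Z,Y)); RY=rv(-Y)
H=np.array([0.5263,-0.2091,0.127])
E
python3 - <<'E'
from h import *
manip.command_gripper(0.042,40)
manip.move_to(H+[0,0,.1],RX)
manip.servo_line(H,RX)
print(manip.get_position(),manip.get_contact_force(),manip.get_width())
manip.command_gripper(0.0,40)
print(manip.get_width(),manip.get_grip_force(),manip.get_contact_force())
if .008<manip.get_width()<.018:
    manip.servo_line(H-0.085*X,RX,rate=.08)
    print(manip.get_contact_force())
    for k in range(12):
        manip.servo_line(H-(0.088+.003*k)*X,RX,rate=.05);manip.hold(.1)
        f=np.array(manip.get_contact_force());print(k,manip.get_position(),f@X,manip.get_width())
        if f@X>15: break
print(manip.get_time());save(cam("top"),"top1.png");save(cam("scene"),"scene1.png")
E
```

```text
[ 0.52677583 -0.20953008  0.1276098 ] [0.11753898 0.32866    0.10664199] 0.04215946575212187
0.010382488279277671 39.18076157569885 [-1.07208478  0.75662354  6.58400242]
[-1.99603675  0.6622498  14.79380996]
0 [ 0.43953517 -0.19635786  0.12804825] 0.28057305580991326 0.010244892334312219
1 [ 0.43664937 -0.19594218  0.1280645 ] 0.06859297240083069 0.01055504324361919
2 [ 0.43368497 -0.19549429  0.12804153] -0.3204071822878725 0.010410180632098288
3 [ 0.43190802 -0.19523006  0.12808824] 4.4683260416158435 0.010433966250126948
4 [ 0.43173137 -0.19525431  0.12815285] 14.289109877367512 0.010665381059031299
5 [ 0.43161229 -0.19530919  0.12826319] 26.730401961534813 0.01064855636592256
6.8083
```

The stop is reached: the force rises while the position holds, after about 95 mm of travel. I'll release, rise and look for the knob from two wrist positions.

Run:
```python
from h import *
import pickle
p=np.array(manip.get_position())
manip.servo_line(p+.004*X,RX,rate=.05)
manip.command_gripper(0.042)
print(manip.get_position())
q=np.array([*(p[:2]),.127])
manip.servo_line(q+[0,0,.13],RX)
H2=q
K=q+.089*X
manip.command_gripper(.055)
for i,P in enumerate([K-.05*X+[0,0,.17],K-.0*X-.06*Y+[0,0,.17]]):
    manip.move_to(P,RY);manip.hold(.3);c=cam("wrist");save(c,f"w{i}.png");pickle.dump(dict(c),open(f"w{i}.pkl","wb"))
c=cam("top");save(c,"top2.png");pickle.dump(dict(c),open("top2.pkl","wb"))
print("H2",H2,"K",K,manip.get_time())
a=[cv2.resize(cv2.imread(f"pics/w{i}.png"),(400,300)) for i in(0,1)]
t=cv2.resize(cv2.imread("pics/top2.png")[150:270,290:420],None,fx=2.5,fy=2.5);b=np.zeros((300,800,3),np.uint8);b[:,:325]=t
cv2.imwrite("pics/m.png",cv2.vconcat([cv2.hconcat(a),b]))
```

```text
[ 0.43529242 -0.19587741  0.12822808]
H2 [ 0.43163977 -0.19530139  0.127     ] K [ 0.51970579 -0.20816121  0.127     ] 11.5583
```

View pics/m.png

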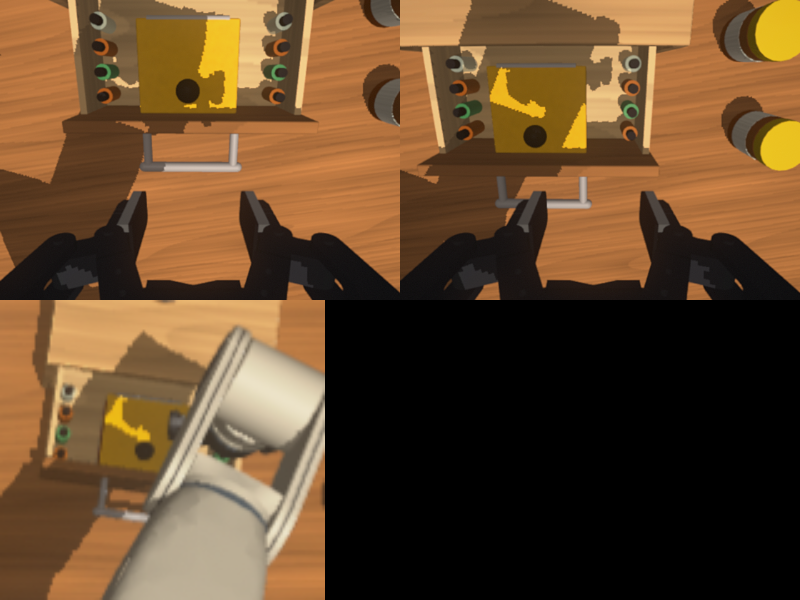

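The drawer is out and the yellow lid is visible. The knob is at about (262,127) in w0, (189,190) in w1 and (347,210) in the top view. I'll refine these by mask and triangulate.

Run:
```python
from h import *
import pickle
rs=[]
for n,u,v,w in(("w0",262,127,28),("w1",189,190,28),("top2",347.6,210.4,7)):
    c=pickle.load(open(n+".pkl","rb"));im=np.array(c["image"]);m=(im.max(2)<(60)).astype(np.uint8)
    k,l,s,ce=cv2.connectedComponentsWithStats(m)
    j=min(range(1,k),key=lambda j:np.hypot(*(ce[j]-[u,v]))+(1e3 if s[j,4]<8 else 0));print(n,s[j],ce[j])
    rs.append(ray(c,*ce[j]))
p,e=tri(*rs);print(p,e);p2,e2=tri(*rs[:2]);print(p2,e2)
H2=np.array([0.4316,-.1953,.124])
print("rel handle",(p-H2)@X,(p-H2)@Y)
# bar in w0: ends
c=pickle.load(open("w0.pkl","rb"))
for uv in((197,234),(335,236)): print(onz(c,*uv,.124))
for s in (RY,rv(Y)):print(manip.solve_ik(p,s))
print(manip.get_joint_positions())
```

```text
w0 [247 111  32  33 844] [262.32109005 127.11137441]
w1 [173 176  32  31 767] [188.65971317 190.46936115]
top2 [344 208   7   5  27] [347. 210.]
[ 0.52385452 -0.20238165  0.12897096] [np.float64(0.0005000848597854983), np.float64(0.00024412683808202948), np.float64(0.0002780162581534608)]
[ 0.52431303 -0.20291493  0.13176402] [np.float64(3.281361937801301e-06), np.float64(3.2813619375879983e-06)]
rel handle 0.09230963544733405 0.00632274419616763
[ 0.44355409 -0.13402301  0.124     ]
[ 0.42468662 -0.25034366  0.124     ]
[-3.89859658e-01  5.05406806e-01  1.84888811e+00 -8.88178420e-16
  7.87297738e-01  1.32593667e+00]
[-0.38985966  0.50540681  1.84888811  0.          0.78729774 -1.81565598]
[-5.02268390e-01  3.03772375e-01  1.69921084e+00  1.13404654e-05
  1.13834687e+00  1.21291498e+00]
```

The knob is at (0.524,-0.203,0.132), which matches the 132 mm height and the 89 mm offset from the bar. Next I'll grasp it and follow the hinge arc.

Run:
```python
from h import *
K=np.array([.5243,-.2028,.135])
manip.move_to(K+[0,0,.06],RY)
manip.servo_line(K,RY,rate=.08)
print(manip.get_position(),manip.get_contact_force())
manip.command_gripper(0,80)
print("w",manip.get_width(),manip.get_grip_force(),manip.get_contact_force(),manip.get_position())
if manip.get_width()>.015:
    p0=np.array([*K]);hinge=p0-.003*Z+.075*X-.032*Z
    for th in np.arange(.02,.2301,.03):
        r=R.from_rotvec(Y*th)
        manip.servo_line(hinge+r.apply(p0-hinge),(r*R.from_rotvec(RY)).as_rotvec(),rate=.03)
        f=np.array(manip.get_contact_force());print(round(th,2),np.round(np.array(manip.get_position())-p0,4),"fx,fz",f@X,f[2],manip.get_width())
print(manip.get_time())
c=cam("scene");save(c,"scene3.png");save(cam("top"),"top3.png");save(cam("wrist"),"w3.png")
a=[cv2.resize(cv2.imread(f"pics/{n}.png")[y:y+h,x:x+w],(400,300)) for n,x,y,w,h in(("scene3",140,80,200,150),("w3",0,0,560,420),("top3",280,120,160,120))]
cv2.imwrite("pics/m3.png",cv2.vconcat([cv2.hconcat(a[:2]),cv2.hconcat([a[2],a[2]*0])]))
```

```text
[ 0.52457906 -0.20290022  0.13518619] [0.4652372  0.24257635 0.31971451]
w 0.02239742375670181 77.98613905906677 [-1.03838034  1.39393009  5.20503116] [ 0.52463002 -0.20278935  0.13569764]
0.02 [0.0003 0.     0.0012] fx,fz -1.8622825695044676 -1.7439881207697399 0.02216351521512617
0.05 [ 0.0013 -0.0001  0.0028] fx,fz -0.300039420029288 -9.96810024318786 0.02212755927231794
0.08 [ 0.0029 -0.0003  0.0053] fx,fz 0.1803573835416177 -11.73577836868712 0.0220346752021862
0.11 [ 0.005  -0.0007  0.0085] fx,fz 0.40872896705890316 -4.80860465493836 0.02220820340815995
0.14 [ 0.0061 -0.0008  0.0104] fx,fz 1.7661642675214544 -5.771689294080178 0.022360035605713226
0.17 [ 0.0072 -0.001   0.0122] fx,fz 0.46785971440147694 -6.289788844733201 0.022423291940759524
0.2 [ 0.0085 -0.0012  0.014 ] fx,fz -0.45086850059062467 -4.8220117457677345 0.022218639463695466
0.23 [ 0.01   -0.0014  0.016 ] fx,fz -0.3103297242416158 -4.845325009558466 0.02248158799391548
15.425
```

View pics/m3.png

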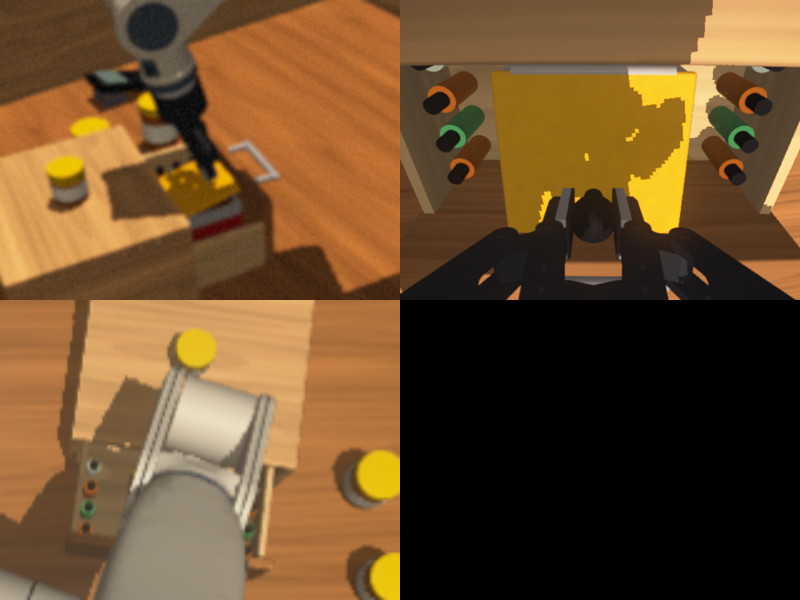

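The fingers hold the knob and the lid is visibly ajar. The pull fell from about 12 N to 5 N, so the seal has let go. I'll check the lid's front corner and the handle numerically.

Run:
```python
import cv2
s=cv2.imread("pics/scene3.png")[145:215,205:285];w=cv2.imread("pics/w3.png")[220:350,100:430]
cv2.imwrite("pics/m4.png",cv2.vconcat([cv2.resize(cv2.resize(s,None,fx=5,fy=5,interpolation=2),(400,350)).copy() if 0 else cv2.copyMakeBorder(cv2.resize(s,None,fx=5,fy=5,interpolation=2),0,0,0,260,0),cv2.resize(w,(660,240))]))
```

```text
(no output)
```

View pics/m4.png

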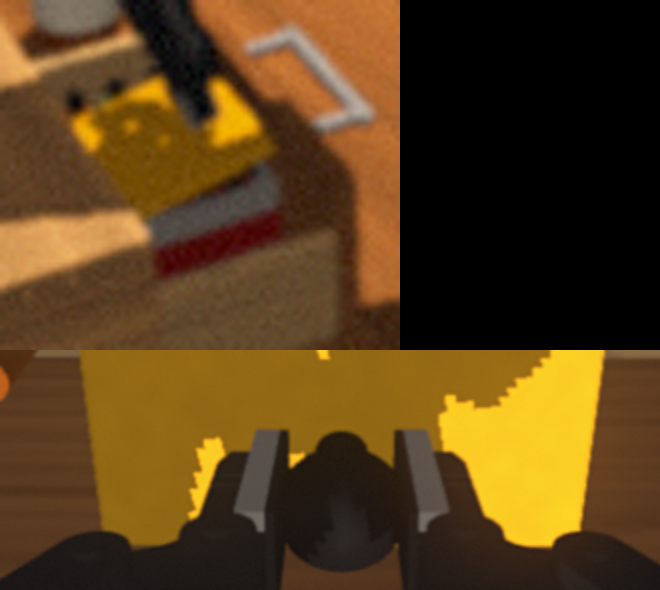

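The crop shows the lid's front +y corner at about (259.8,174.5) in the scene and (151.5,325.6) in the wrist view. The bar ends are at (263.4,150.8) and (278.6,167.8) in the scene.

Run:
```python
from h import *
c=cam("scene");w=cam("wrist")
p,e=tri(ray(c,259.8,174.5),ray(w,151.5,325.6));print("corner",p,e,"rise",p[2]-.108)
a,b=onz(c,263.4,150.8,.124),onz(c,278.6,167.8,.124);m=(a+b)/2;print("bar",m,"X vs stop",(m-np.array([.4316,-.1953,.124]))@X,np.linalg.norm(a-b))
H=np.array([.5243,-.2028,.132])+.075*X-.032*Z
for n in("top","wrist"):pass
print(manip.get_position(),manip.get_contact_force(),manip.get_grip_force(),manip.get_time())
# projected known-angle corners: along scene ray, plane Y of lid side
```

```text
corner [ 0.50988275 -0.14224778  0.12555583] [np.float64(0.002183594327276372), np.float64(0.0021835943272765918)] rise 0.01755582877866861
bar [ 0.4355927  -0.19064796  0.124     ] X vs stop 0.0032786170492554558 0.11157282343159208
[ 0.5342891  -0.20419428  0.15108189] [ 2.33053708  1.69692117 -6.60918967] 80.04903316497803 15.675
```

The lid front has risen about 17.5 mm (0.17–0.21 rad) and the drawer is within about 3 mm of its stop. I'll add a small margin, settle and hand in.

Run:
```python
from h import *
p0=np.array([.5243,-.2028,.135]);hinge=p0-.035*Z+.075*X
r=R.from_rotvec(Y*.255)
manip.servo_line(hinge+r.apply(p0-hinge)-.002*X,(r*R.from_rotvec(RY)).as_rotvec(),rate=.02)
manip.hold(1.0)
print(manip.get_position(),manip.get_contact_force(),manip.get_width(),manip.get_grip_force(),np.abs(manip.get_joint_vel()).max(),manip.get_time())
print(manip.sign_off())
```

```text
[ 0.53340409 -0.2041198   0.15279708] [-1.55561575  2.06011237 -3.84921991] 0.022490439094574946 80.00580668449402 0.0019050724172921588 16.925
the job is handed in; nothing more can be done
None
```

I handed the job in at about 17 s: the drawer was out to within about 3 mm of its stop, and the gripper still held the lid about 2 cm ajar (estimated 0.2–0.25 rad), with no contact with the jars, bottle or bowl noticed; the hand-in call gave no verdict.

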